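# Hold a tool holder over the chip read head

## Robot

A 7-joint arm with a two-finger parallel gripper is mounted at the origin on the work surface. World frame = base frame: x ahead of the robot, y to its left, z up, the work surface at z = 0. Lengths are in m, angles in rad, forces in N, time in s.
With the tool pointing down it reaches from about 0.425 to 0.925 m from the base axis. Payload 6.8 kg.
Tool frame: the origin (TCP) lies at the very end of the fingers, on their centre line; the grasp point (between the pads) lies 19 mm behind it; z points along the fingers, y is the line along which they close (so a half turn about z gives the same grasp; the last joint's range is limited). The gripper opens to 85 mm and grips with 20 to 120 N. Pads are 22 mm wide; open, the fingers measure 114 mm over their backs; the gripper's body (76 mm by 85 mm) begins 54 mm behind the grasp point. The pads swing forward as they close: fully open they stand 13 mm farther back than shut.
Start: joints at [1.091, 0.477, 0.022, 1.555, -0.011, 1.109, -0.083], TCP at [0.245, -0.629, 0.231] pointing down, gripper open.
Joint ranges: [-2.96, 2.96], [-0.34, 2.1], [-1.41, 1.46], [0.24, 2.44], [-1.37, 4.51], [0.17, 1.92], [-2.96, 2.96]. Speed limits (rad/s): [2.39, 2.39, 3.14, 3.14, 3.14, 3.14, 3.14].

## Interface

Orientations are given as a unit quaternion [w, x, y, z].
In Python, from station import bot gives the robot as it stands.
- The arm moves only by the tool jog_arm, never from a script. Its argument "motion" is a list of rows, each a list of 7 numbers: the turn, a rotation vector about the tool's x, y, z in rad, then the shift along the tool's x, y, z in mm, then the finger opening in mm, from 0 to 85.4. A call has 1 to 10 rows; each row is the pose to reach, as a shift and turn from the pose commanded when the call began, along the tool's axes at that moment; what a row does not reach only later rows make up. A row lasts 1/8 s, in which the tool goes at most 62.5 mm and 10.7 degrees, less where a joint would pass 70% of its speed; a pose out of reach is approached as far as the arm can. A call with a gripper value outside its range is refused whole. The fingers move at their own pace and stop on an object; "grip_force" is the grip in N (left out, the last holds). Time passes only in rows, so rows that repeat a pose let the fingers close. It gives the time, the measured TCP pose, the force, the opening and the grip force at its end, in the units of the state.
- bot.get_obs(): the state, without advancing time (a new reading comes with each control period).
- bot.read_camera(name): name is "side" or "top" or "wrist"; returns a dict with "pixels" (384x512x3 uint8, red, green, blue), "camera_matrix" (3x3 intrinsics, pixels), "distortion" ([k1, k2, p1, p2, k3] as OpenCV has them; the pictures are not rectified), "T" (4x4, takes a point from camera to world coordinates); the wrist camera has in their place "tool_from_camera" (4x4, takes a point from camera to tool coordinates, whose origin is the TCP and whose axes are the flange's). Camera axes: x right, y down, z forward; pixel columns grow to the right and rows downward; lengths in m; the calibration is good to about 2 mm. A picture is of the moment at which its call begins: read the wrist's pose just before it. There is no depth.
- bot.hand_in(): hands the job in; it is judged then, once.
Trained networks look in a picture, given as the dict that the camera call returned (one of the last four; its "shot" number tells which), for a name from the list of things; names that differ only in an ending like _2 or _b are one class to them, and where a whole thing is asked for, a point or a joint stands for the part that bears it (a point fixed in the world has none). Each returns a list of dicts, best first, with "score" (0 to 1); they miss things now and then, are a little off and sometimes report something else, mostly with a low value. They report only what shows in the picture. A call takes as long as a camera call. They do not tell look-alikes from the thing itself.
- bot.spot_in(thing, picture): "xy" ([column, row] in pixels, amid what is visible of it).
- bot.tip_of(thing, picture): "xy" ([column, row] in pixels: a listed point, or the origin of a listed thing).
The state is a dict: "t": time; "q": joint angles; "joint_vel": joint speeds; "joint_torque": joint torques, N m; "eef_pos": TCP position; "tool_rot": TCP orientation; "contact_force": force on the tool from outside, world axes, zero at the start; "torque": the same for the moment, N m; "gripper_width": opening from 0.0 (shut) to 1.0 (fully open); "grasp_force": force on a finger pad.
Only numpy, scipy, OpenCV 4.12 (cv2) and the standard library are available. Lean on these libraries where they do the work, as an engineer would, in place of code of your own. Each camera call takes 0.05 s, during which the arm holds its last target. There are 200 camera calls.

## Task

Swing the chip guard well aside to uncover the read head, then lift the tool holder with the yellow ring out of its stand, carry it over the things on the bench without disturbing them, and hold it upright with its pull stud centred over the white face of the read head, less than a centimetre above it but not touching, so that the chip in the stud can be read. The stud must never touch the read station; finish while still holding the holder there, motionless and gripped.

Things in the scene. Friction and masses are not known exactly. Their poses are not given: they have to be found in the camera images.
- read_face (a point): centre of the white upward face (27 mm across, 82 mm above the bench) of the read head, a black upright cylinder 30 mm across on a blue block 74 x 70 x 55 mm with a dark base plate 150 x 100 x 10 mm; all fixed. Axes: the station's, z up; the guard's post stands 65 mm from here along -x
- guard (a joint): angle of the chip guard, an aluminium disc 48 mm across on an arm that turns level on the upright post; 0 = disc centred over the read face, underside 6 mm above it; grows counter-clockwise seen from above, stop at 1.75 rad; well clear of the face from 1.0 rad. Starts between 0 and 0.3 rad; stays where it is left (about 1 N at the knob)
- guard_knob (a point): middle of the guard's upright round red knob, 19 mm across and 18 mm tall, on a 10 mm stem over the centre of the disc; 65 mm from the pivot, 27 mm above the top of the disc, 119 mm above the bench
- station: the whole read station; origin on the bench, straight under the centre of the read face, axes as for the read face
- holder_yellow_center (a point): middle (half-way up) of the tool holder to carry, upright in the stand, 0.4 to 0.65 kg, 158 mm tall, yellow ring above its flange, short brass-coloured cutter on top. Heights from its tip: pull stud 0-23 mm, taper 23-71 (18 to 32 across), flange 71-93 (46 across), ring 93-98 (39), neck 98-121 (29), round nut 121-141 (34), cutter 141-158 (10). z runs up its axis; this point is 79 above the tip
- holder_yellow_nut (a point): middle of that holder's round collet nut (34 mm across, 20 mm tall, the place to grip), on its axis, 131 mm above the lower tip
- holder_yellow_stud (a point): lower tip (11 mm across) of that holder's pull stud, on its axis: the point to bring over the read face. In the stand it is 14 mm above the bench
- holder_yellow: the same holder; its origin is the lower tip of the pull stud, z up along its axis
- holder_blue_center (a point): middle of a like holder with a blue ring, same size, in the stand; leave it alone
- holder_red_center (a point): middle of a like holder with a red ring, same size, in the stand; leave it alone
- rack: grey stand for three holders, fixed, 290 x 90 mm, 85 mm high; origin on the bench under its centre, z up. Three 35 mm holes through its 12 mm top in a row along its x axis at -90, 0 and +90 mm; the holders hang in them, flange resting on the top. Which holder is in which hole varies, and so does the side of the bench where the stand is
- granite: dark grey granite plate 280 (x) x 160 (y) x 50 mm, fixed, between the stand and the read station, with two V-blocks 36 mm high on it; origin on the bench under its centre
- test_bar: loose steel test bar, 228 mm long and 28 mm across, lying along x in the V-blocks, its top 102 mm above the bench; origin at its middle, on its axis; leave it alone
- indicator: loose dial indicator on a magnetic stand 45 x 40 mm, on one end of the granite plate; its post rises to 173 mm above the bench, the dial (38 mm across, yellow face) stands 54 mm from it along -y; origin under the magnetic foot; leave it alone
Things that resemble listed ones, but are neither listed nor needed, are in the scene too. Leave any brown or turquoise look-alike of the station alone. Leave any purple look-alike of the holder_yellow alone.

How it is judged:
On the way, in this order (a step that is already met when the one before it is completed fails the run):
1. the guard is swung clear of the read head while the holder still stands in its stand (value of joint guard above 0.8 rad and height (world z) of holder_yellow_stud below 0.03 m), for 0.2 s.
2. the holder with the yellow ring is lifted clear of the stand, held by the gripper (height (world z) of holder_yellow_stud above 0.087 m and contact force between holder_yellow and the fingers above 1 N), for 0.1 s.
At the end, for the whole second after the job is handed in: The yellow-ringed holder is gripped and still, upright within 0.1 rad, stud tip 1.5 to 12 mm above the read face and within 7 mm of its centre, not touching the station; guard at least 0.8 rad open; other holders, test bar and indicator within 15 mm of their starts (z of holder_yellow_stud in the frame of read_face between 0.0015 and 0.012 m and horizontal distance between holder_yellow_stud and read_face below 0.007 m and angle between holder_yellow_center's own z axis and vertical below 0.1 rad and linear speed of holder_yellow below 0.02 m/s and angular speed of holder_yellow below 0.15 rad/s and contact force between holder_yellow and station below 0.05 N and contact force between holder_yellow and the fingers above 1 N and value of joint guard above 0.8 rad and not (distance of holder_blue_center from where it was at the start of the episode above 0.015 m) and not (distance of holder_red_center from where it was at the start of the episode above 0.015 m) and not (distance of test_bar from where it was at the start of the episode above 0.015 m) and not (distance of indicator from where it was at the start of the episode above 0.015 m)); the arm keeps its last pose, push and grip.
It fails at once if the held holder touches the read station (contact force between holder_yellow and station above 1 N).
It fails at once if another holder, the test bar or the indicator is disturbed (distance of any of holder_blue_center, holder_red_center, test_bar, indicator from where it was at the start of the episode above 0.015 m).
It also fails if it takes over 58 s, if anything falls off the work surface, if the arm or the gripper's body presses on something with over 40 N, if the wrist force passes 120 N, or if a joint passes its speed limit or range.

## Working session

There is one attempt and no reset: what is moved stays moved. The work goes in short steps, Python scripts to look and compute and a tool call to move; the robot and the scene stay as the last step left them, time stands still between calls to the robot, and variables do not carry over. Pictures are saved under pics/ and viewed, at most 10 in all, crops included, and the job is handed in when it is done.

Besides the shell and the picture viewer there is one more tool, called in YAML: its name, and indented under it one key for each argument. jog_arm: Moves the arm, as the interface text tells. Its arguments: {"type":"object","properties":{"motion":{"type":"array"},"grip_force":{"type":"number"}},"required":["motion"]}

```bash
mkdir -p pics; cat > h.py <<'E'
import numpy as np, cv2
from station import bot
from scipy.spatial.transform import Rotation as R
def Rq(q): return R.from_quat([q[1],q[2],q[3],q[0]])
def cam(n):
    o=bot.get_obs(); p=bot.read_camera(n)
    if n=="wrist":
        T=np.eye(4);T[:3,:3]=Rq(o["tool_rot"]).as_matrix();T[:3,3]=o["eef_pos"];p["T"]=T@np.array(p["tool_from_camera"])
    return p
def ray(p,xy):
    u=cv2.undistortPoints(np.array([[xy]],float),np.array(p["camera_matrix"]),np.array(p["distortion"]))[0,0]
    T=np.array(p["T"]); return T[:3,3],T[:3,:3]@np.array([u[0],u[1],1.])
def atz(p,xy,z):
    c,d=ray(p,xy); return (c+d*(z-c[2])/d[2])
def tool(v,o=None): # world vector (m) -> tool mm
    o=o or bot.get_obs(); return Rq(o["tool_rot"]).inv().apply(v)*1000
def save(p,f): cv2.imwrite("pics/"+f,np.array(p["pixels"])[:,:,::-1])
E
python3 - <<'E'
from h import *
np.set_printoptions(precision=3,suppress=True)
Z=dict(read_face=.082,guard_knob=.119,holder_yellow_nut=.145,holder_yellow_stud=.014,holder_yellow_center=.093,holder_blue_center=.093,holder_red_center=.093,rack=0,granite=0,test_bar=.088,indicator=0,station=0)
ims=[]
for n in("top","side"):
    p=cam(n);save(p,n+"0.png");ims.append(np.array(p["pixels"])[:,:,::-1])
    print(n,np.array(p["T"])[:3,3])
    for k,z in Z.items():
        print(k,[(np.round(d["score"],2),np.round(d["xy"]),atz(p,d["xy"],z)[:2]) for d in bot.tip_of(k,p)[:4]])
o=bot.get_obs();print(o)
E
```

```text
top [ 0.385 -0.09   1.108]
read_face [(np.float64(0.85), array([338., 148.]), array([ 0.725, -0.278])), (np.float64(0.75), array([411., 249.]), array([ 0.473, -0.472])), (np.float64(0.66), array([324., 234.]), array([ 0.495, -0.251]))]
guard_knob [(np.float64(0.96), array([415., 249.]), array([ 0.471, -0.468])), (np.float64(0.65), array([320., 230.]), array([ 0.499, -0.235])), (np.float64(0.58), array([340., 141.]), array([ 0.731, -0.274]))]
holder_yellow_nut [(np.float64(0.76), array([109., 199.]), array([0.534, 0.28 ])), (np.float64(0.56), array([155., 205.]), array([0.528, 0.167]))]
holder_yellow_stud [(np.float64(0.18), array([325., 237.]), array([ 0.496, -0.264]))]
holder_yellow_center [(np.float64(0.64), array([118., 204.]), array([0.531, 0.275])), (np.float64(0.56), array([164., 208.]), array([0.53 , 0.155]))]
holder_blue_center [(np.float64(0.83), array([122., 170.]), array([0.62 , 0.278]))]
holder_red_center [(np.float64(0.84), array([114., 238.]), array([0.443, 0.272]))]
rack [(np.float64(0.83), array([129., 212.]), array([0.524, 0.273])), (np.float64(0.29), array([122., 20
[... 1871 characters left out ...]
))]
station [(np.float64(0.87), array([325., 172.]), array([ 0.475, -0.473])), (np.float64(0.68), array([234., 184.]), array([ 0.725, -0.275])), (np.float64(0.64), array([298., 203.]), array([ 0.501, -0.256]))]
{'t': 1.3, 'q': array([ 1.091,  0.477,  0.022,  1.555, -0.012,  1.109, -0.083]), 'joint_vel': array([ 0.002, -0.001,  0.001,  0.001, -0.002, -0.001,  0.001]), 'joint_torque': array([ -0.001, -59.63 ,   1.606, -28.153,   0.012,   0.002,   0.   ]), 'eef_pos': array([ 0.245, -0.629,  0.231]), 'tool_rot': array([0.   , 0.983, 0.185, 0.   ]), 'contact_force': array([-0.19 ,  0.168,  0.509]), 'torque': array([-0.015,  0.002, -0.021]), 'grasp_force': 0.0, 'gripper_width': 0.9999812859560236}
```

View pics/top0.png

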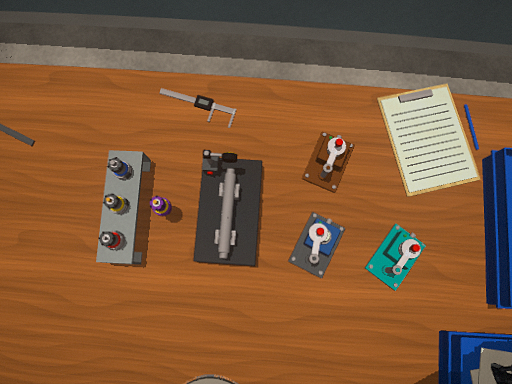

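View pics/side0.png

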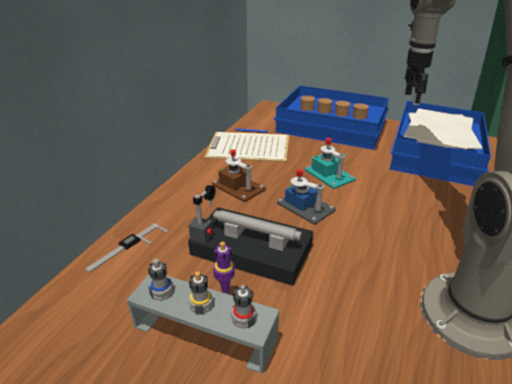

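The top view shows the blue station near (319,238) with its knob at (320,230), post at (315,258), and plate turned about -28°. The yellow holder is in the middle hole at (116,203), next to a free-standing purple look-alike at (160,205). The side view agrees. I'll go above the knob first.

jog_arm:
  motion:
    - [0,0,0,380,-274,20,42]
    - [0,0,0,380,-274,20,42]
    - [0,0,0,380,-274,20,42]
    - [0,0,0,380,-274,20,42]
    - [0,0,0,380,-274,20,42]
    - [0,0,0,380,-274,20,42]
    - [0,0,0,380,-274,20,42]
    - [0,0,0,380,-274,20,42]
    - [0,0,0,380,-274,20,42]
    - [0,0,0,380,-274,20,42]

```text
t: 2.55
eef_pos: [0.4992, -0.2365, 0.2113]
tool_rot: [0.0, 0.983, 0.184, -0.0]
contact_force: [-0.5, -0.1, 0.2]
gripper_width: 0.489
grasp_force: 0.0
```

```bash
python3 - <<'E'
from h import *
np.set_printoptions(precision=4,suppress=True)
o=bot.get_obs();print(o["t"],o["eef_pos"],o["tool_rot"],o["gripper_width"])
for n in("wrist","top"):
    p=cam(n)
    if n=="wrist": save(p,"w1.png"); print(p["tool_from_camera"])
    for k,z in dict(read_face=.082,guard_knob=.119,station=0).items():
        print(n,k,[(np.round(d["score"],2),np.round(d["xy"]),atz(p,d["xy"],z)[:2]) for d in bot.tip_of(k,p)[:3]])
E
```

```text
2.55 [ 0.4992 -0.2365  0.2113] [ 0.0003  0.9829  0.1844 -0.0002] 0.4893404326030647
[[-0.0009 -0.9588 -0.2842  0.0717]
 [ 1.     -0.0011  0.0005  0.0008]
 [-0.0008 -0.2842  0.9588 -0.1418]
 [ 0.      0.      0.      1.    ]]
wrist read_face [(np.float64(0.69), array([462., 283.]), array([ 0.4748, -0.4672])), (np.float64(0.59), array([275., 196.]), array([ 0.4924, -0.2553])), (np.float64(0.58), array([69., 47.]), array([ 0.5498, -0.0513]))]
wrist guard_knob [(np.float64(0.75), array([258., 196.]), array([ 0.4971, -0.2369])), (np.float64(0.47), array([275., 196.]), array([ 0.5024, -0.249 ]))]
wrist station [(np.float64(0.82), array([272., 169.]), array([ 0.4989, -0.2526])), (np.float64(0.62), array([424., 248.]), array([ 0.4735, -0.4702])), (np.float64(0.57), array([ 7., 48.]), array([0.5208, 0.0623]))]
top read_face [(np.float64(0.8), array([337., 145.]), array([ 0.7328, -0.2751])), (np.float64(0.6), array([324., 236.]), array([ 0.4917, -0.2505])), (np.float64(0.49), array([322., 230.]), array([ 0.5048, -0.2459]))]
top guard_knob [(np.float64(0.79), array([340., 140.]), array([ 0.733 , -0.2739])), (np.float64(0.58), array([415., 248.]), array([ 0.4747, -0.4678])), (np.float64(0.53), array([323., 230.]), array([ 0.4999, -0.2422]))]
top station [(np.float64(0.82), array([320., 238.]), array([ 0.492, -0.254])), (np.float64(0.75), array([401., 247.]), array([ 0.4844, -0.4731])), (np.float64(0.75), array([332., 155.]), array([ 0.7287, -0.2754]))]
```

View pics/w1.png

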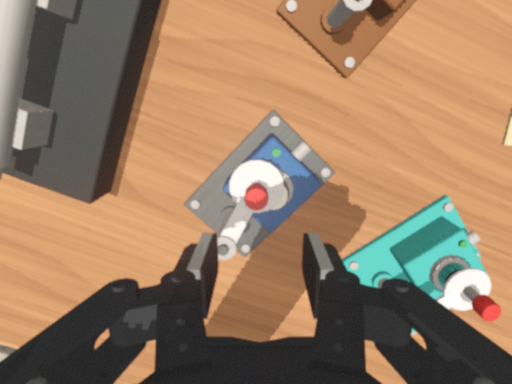

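Wrist view: the knob is at (257,196), the arm runs to the post at (228,247), and the fingers straddle the knob axis. The closing line is nearly tangent to the guard's arc, so I'll descend around the knob and swing it.

jog_arm:
  motion:
    - [0,0,0,-2,0,50,32]
    - [0,0,0,-2,0,90,32]
    - [0,0,0,-2,0,107,32]
    - [0,0,0,-2,0,107,32]
    - [0,0,0,-2,0,107,32]

```text
t: 3.58
eef_pos: [0.4991, -0.2367, 0.1058]
tool_rot: [0.001, 0.983, 0.185, 0.001]
contact_force: [-0.3, 1.2, 0.2]
gripper_width: 0.376
grasp_force: 0.0
```

jog_arm:
  motion:
    - [0,0,0,4,-8,0,32]
    - [0,0,0,7,-16,0,32]
    - [0,0,0,8,-24,0,32]
    - [0,0,-0.1,9,-32,0,32]
    - [0,0,-0.2,9,-41,0,32]
    - [0,0,-0.3,7.5,-49,0,32]
    - [0,0,-0.4,5,-57,0,32]
    - [0,0,-0.5,1.5,-65,0,32]
    - [0,0,-0.6,-5,-75,0,32]
    - [0,0,-0.6,-5,-75,0,32]

```text
t: 4.82
eef_pos: [0.4648, -0.1673, 0.1043]
tool_rot: [-0.001, 0.884, 0.467, -0.001]
contact_force: [0.2, -1.3, 0.2]
gripper_width: 0.373
grasp_force: 0.0
```

jog_arm:
  motion:
    - [0,0,0,0,0,-40,32]
    - [0,0,0,0,0,-90,50]
    - [0,0,0,0,0,-100,60]
    - [0,0,0,0,0,-100,60]

```text
t: 5.32
eef_pos: [0.4659, -0.1684, 0.2045]
tool_rot: [0.0, 0.885, 0.466, 0.0]
contact_force: [-1.2, 0.6, 0.0]
gripper_width: 0.702
grasp_force: 0.0
```

```bash
python3 - <<'E'
from h import *
np.set_printoptions(precision=4,suppress=True)
o=bot.get_obs();print(o["t"],o["eef_pos"],o["tool_rot"],o["q"])
for n in("wrist","top"):
    p=cam(n)
    if n=="wrist": save(p,"w2.png")
    for k,z in dict(read_face=.082,guard_knob=.119,station=0).items():
        print(n,k,[(np.round(d["score"],2),np.round(d["xy"]),atz(p,d["xy"],z)[:2]) for d in bot.tip_of(k,p)[:3]])
E
```

```text
5.325 [ 0.4659 -0.1684  0.2045] [0.0003 0.8846 0.4663 0.0001] [ 0.5238  0.2348 -0.3485  1.9861  0.0993  0.9361 -0.4754]
wrist read_face [(np.float64(0.67), array([335., 241.]), array([ 0.4922, -0.2541]))]
wrist guard_knob [(np.float64(0.97), array([265., 201.]), array([ 0.4672, -0.174 ]))]
wrist station [(np.float64(0.96), array([319., 208.]), array([ 0.4941, -0.2502])), (np.float64(0.83), array([506., 110.]), array([ 0.7259, -0.2718])), (np.float64(0.62), array([385., 337.]), array([ 0.4723, -0.4625]))]
top read_face [(np.float64(0.68), array([333., 148.]), array([ 0.723 , -0.2652])), (np.float64(0.66), array([123., 170.]), array([0.6212, 0.2788])), (np.float64(0.56), array([411., 250.]), array([ 0.4719, -0.4712]))]
top guard_knob [(np.float64(0.83), array([412., 248.]), array([ 0.4726, -0.4607])), (np.float64(0.75), array([340., 140.]), array([ 0.7333, -0.2739]))]
top station [(np.float64(0.85), array([402., 247.]), array([ 0.485 , -0.4775])), (np.float64(0.6), array([331., 153.]), array([ 0.7339, -0.2738]))]
```

View pics/w2.png

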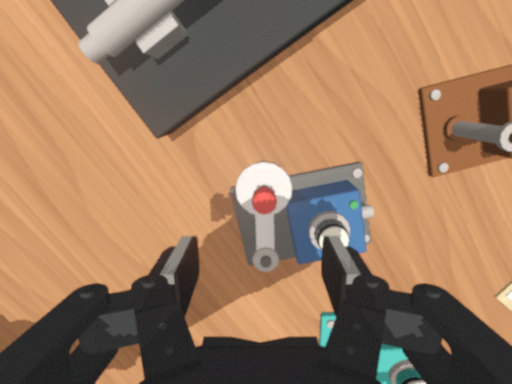

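The guard now stands roughly 75–90° open (disc at (264,187), knob (265,201)). The white face near (332,236) is partly hidden by a finger, so I'll back off a little to measure it cleanly.

jog_arm:
  motion:
    - [0,0,0.0,-20,0,-40,85]
    - [0,0,0.15,-40,30,-60,85]
    - [0,0,0.3,-50,30,-70,85]
    - [0,0,0.3,-50,30,-70,85]
    - [0,0,0.3,-50,30,-70,85]

```text
t: 6.35
eef_pos: [0.4624, -0.2256, 0.2736]
tool_rot: [-0.0, 0.943, 0.331, -0.0]
contact_force: [0.4, 0.1, 0.9]
gripper_width: 0.994
grasp_force: 0.0
```

```bash
python3 - <<'E'
from h import *
np.set_printoptions(precision=4,suppress=True)
o=bot.get_obs();print(o["t"],o["eef_pos"],o["tool_rot"])
p=cam("wrist"); save(p,"w3.png")
for k,z in dict(read_face=.082,guard_knob=.119,station=0).items():
    print(k,[(np.round(d["score"],2),np.round(d["xy"]),atz(p,d["xy"],z)[:2]) for d in bot.tip_of(k,p)[:3]])
c=np.array(bot.tip_of("read_face",p)[0]["xy"]).astype(int)
im=np.array(p["pixels"]);x0,y0=c-50
cv2.imwrite("pics/w3c.png",cv2.resize(im[max(y0,0):y0+100,max(x0,0):x0+100,::-1],None,fx=5,fy=5)); print(x0,y0)
E
```

```text
6.35 [ 0.4624 -0.2256  0.2736] [-0.0005  0.9435  0.3314 -0.0004]
read_face [(np.float64(0.74), array([418., 281.]), array([ 0.4725, -0.4682])), (np.float64(0.66), array([297., 161.]), array([ 0.4927, -0.2537]))]
guard_knob [(np.float64(0.91), array([218., 139.]), array([ 0.4648, -0.1735])), (np.float64(0.86), array([436., 300.]), array([ 0.4736, -0.4713]))]
station [(np.float64(0.92), array([289., 144.]), array([ 0.4968, -0.2482])), (np.float64(0.89), array([428.,  12.]), array([ 0.727 , -0.2753])), (np.float64(0.63), array([391., 251.]), array([ 0.4711, -0.4677]))]
367 231
```

View pics/w3c.png

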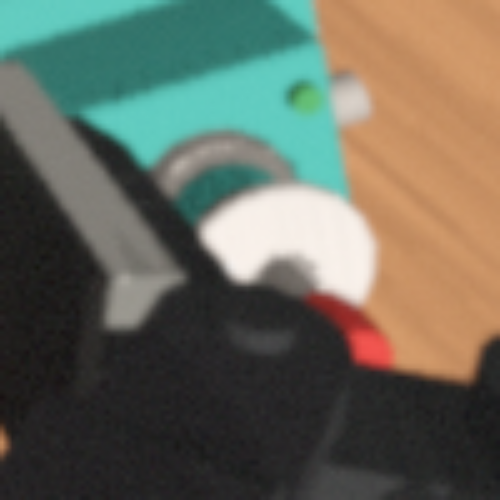

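That crop was the turquoise look-alike. The blue station's face is the second detection at (297,161), so I'll crop that from the saved picture and fit the white disc.

```bash
python3 - <<'E'
from h import *
im=cv2.imread("pics/w3.png");c=im[111:211,247:347]
h=cv2.cvtColor(c,cv2.COLOR_BGR2HSV);m=((h[...,1]<45)&(h[...,2]>190)).astype(np.uint8)
p=cam("wrist")
for k in cv2.findContours(m,0,1)[0]:
    if cv2.contourArea(k)>60:
        e=cv2.fitEllipse(k);xy=np.array(e[0])+[247,111];print(xy,e[1],atz(p,xy,.082),cv2.contourArea(k))
cv2.imwrite("pics/w3d.png",cv2.resize(c,None,fx=5,fy=5))
E
```

```text
[294.58196259 158.48439026] (30.80109405517578, 31.208160400390625) [ 0.49345276 -0.24998477  0.082     ] 620.0
[325.47472382 135.21055412] (7.702902793884277, 12.16338062286377) [ 0.53296598 -0.25944025  0.082     ] 68.5
```

View pics/w3d.png

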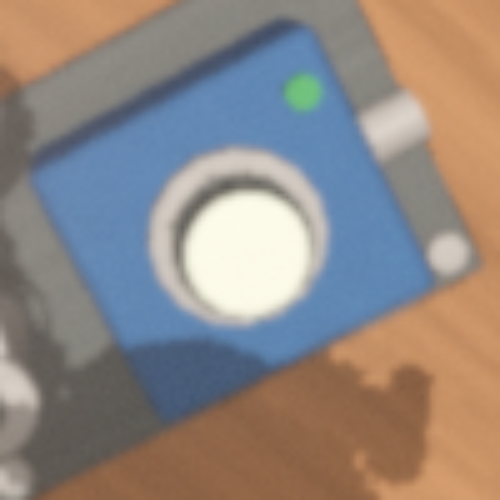

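jog_arm:
  motion:
    - [0,0,0.13,60,-50,-40,85]
    - [0,0,0.28,110,-90,-40,85]
    - [0,0,0.4,160,-130,-40,85]
    - [0,0,0.55,220,-180,-40,85]
    - [0,0,0.675,260,-230,-40,85]
    - [0,0,0.675,320,-290,-40,85]
    - [0,0,0.675,350,-340,-40,85]
    - [0,0,0.675,350,-340,-40,85]
    - [0,0,0.675,350,-340,-40,85]

```text
t: 7.78
eef_pos: [0.5227, 0.264, 0.3141]
tool_rot: [-0.002, 1.0, 0.003, -0.001]
contact_force: [0.3, -0.1, -0.4]
gripper_width: 0.995
grasp_force: 0.0
```

The blue station's face is clean in the crop: the white disc is centred at (247,254) there, which is full-picture (296.4,161.8). That matches the network's (0.4927,-0.2537). The ellipse fit was pulled off by the light ring. Next is the yellow holder.

```bash
python3 - <<'E'
from h import *
np.set_printoptions(precision=4,suppress=True)
o=bot.get_obs();print(o["t"],o["eef_pos"])
for n in("wrist","top"):
    p=cam(n)
    if n=="wrist": save(p,"w4.png")
    for k,z in dict(holder_yellow_nut=.145,holder_yellow_center=.093,holder_blue_center=.093,holder_red_center=.093).items():
        print(n,k,[(np.round(d["score"],2),np.round(d["xy"]),atz(p,d["xy"],z)[:2]) for d in bot.tip_of(k,p)[:3]])
E
```

```text
7.775 [0.5227 0.264  0.3141]
wrist holder_yellow_nut [(np.float64(0.96), array([356., 158.]), array([0.5374, 0.1665])), (np.float64(0.67), array([250., 169.]), array([0.5255, 0.2731]))]
wrist holder_yellow_center [(np.float64(0.89), array([342., 152.]), array([0.5354, 0.1679])), (np.float64(0.61), array([253., 159.]), array([0.5266, 0.2717]))]
wrist holder_blue_center [(np.float64(0.92), array([252.,  76.]), array([0.6183, 0.2724])), (np.float64(0.53), array([253., 160.]), array([0.5256, 0.272 ])), (np.float64(0.46), array([254., 146.]), array([0.5417, 0.2698]))]
wrist holder_red_center [(np.float64(0.59), array([256., 232.]), array([0.4334, 0.2674]))]
top holder_yellow_nut [(np.float64(0.85), array([110., 201.]), array([0.529 , 0.2764])), (np.float64(0.64), array([157., 204.]), array([0.5297, 0.1617]))]
top holder_yellow_center [(np.float64(0.91), array([115., 200.]), array([0.541, 0.284])), (np.float64(0.83), array([161., 208.]), array([0.53  , 0.1628])), (np.float64(0.19), array([111., 202.]), array([0.5352, 0.293 ]))]
top holder_blue_center [(np.float64(0.94), array([122., 170.]), array([0.6189, 0.2762])), (np.float64(0.5), array([109., 199.]), array([0.5414, 0.2999]))]
top holder_red_center [(np.float64(0.79), array([116., 237.]), array([0.4472, 0.2675]))]
```

View pics/w4.png

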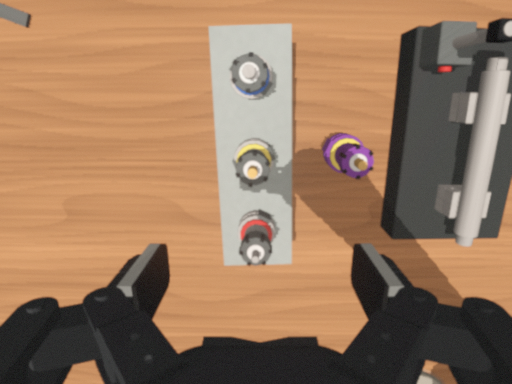

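The yellow-ringed holder sits in the middle hole at (253,165). The purple one at (350,155) is about 107 mm away, so the open fingers clear it. I'll go straight down and grip.

jog_arm:
  motion:
    - [0,0,0,4,-8.5,20,85]
    - [0,0,0,4,-8.5,70,85]
    - [0,0,0,4,-8.5,110,85]
    - [0,0,0,4,-8.5,145,85]
    - [0,0,0,4,-8.5,170,85]
    - [0,0,0,4,-8.5,185,85]
    - [0,0,0,4,-8.5,190,85]
    - [0,0,0,4,-8.5,190,85]
    - [0,0,0,4,-8.5,190,60]

```text
t: 9.4
eef_pos: [0.5295, 0.2664, 0.1253]
tool_rot: [-0.0, 1.0, -0.002, 0.001]
contact_force: [0.0, 0.1, -0.3]
gripper_width: 0.809
grasp_force: 0.0
```

jog_arm:
  motion:
    - [0,0,0,0,0,0,40]
    - [0,0,0,0,0,0,20]
    - [0,0,0,0,0,0,20]
    - [0,0,0,0,0,0,20]
    - [0,0,0,0,0,0,20]
    - [0,0,0,0,0,0,20]
    - [0,0,0,0,0,0,20]
  grip_force: 70

```text
t: 10.28
eef_pos: [0.5296, 0.268, 0.1256]
tool_rot: [-0.001, 1.0, -0.001, 0.001]
contact_force: [0.2, 4.7, 5.9]
gripper_width: 0.374
grasp_force: 68.9
```

jog_arm:
  motion:
    - [0,0,0,0,0,-10,20]
    - [0,0,0,0,0,-25,20]
    - [0,0,0,0,0,-50,20]
    - [0,0,0,0,0,-80,20]
    - [0,0,0,0,0,-115,20]
    - [0,0,0,0,0,-150,20]
    - [0,0,0,0,0,-180,20]
    - [0,0,0,0,0,-200,20]
    - [0,0,0,0,0,-200,20]
    - [0,0,0,0,0,-200,20]

```text
t: 11.52
eef_pos: [0.5283, 0.265, 0.323]
tool_rot: [0.001, 1.0, -0.002, -0.001]
contact_force: [-0.2, -0.8, -5.6]
gripper_width: 0.378
grasp_force: 70.2
```

```bash
python3 - <<'E'
from h import *
np.set_printoptions(precision=4,suppress=True)
o=bot.get_obs();print(o["t"],o["eef_pos"],o["tool_rot"],o["contact_force"],o["torque"],o["grasp_force"])
p=cam("side");save(p,"s5.png")
for k in ("holder_yellow_nut","holder_yellow_stud"):
  for d in bot.tip_of(k,p)[:3]:
    c,v=ray(p,d["xy"]); t=(o["eef_pos"][1]-c[1])/v[1]; print(k,d["score"],np.round(d["xy"]),c+t*v)
E
```

```text
11.525 [0.5283 0.265  0.323 ] [ 0.0009  1.     -0.0018 -0.001 ] [-0.2168 -0.7876 -5.5604] [-0.0162  0.0228 -0.0131] 70.23404717445374
holder_yellow_nut 0.78 [188. 191.] [0.53   0.265  0.3459]
holder_yellow_nut 0.38 [200. 235.] [0.5158 0.265  0.2596]
holder_yellow_stud 0.57 [229. 294.] [0.4677 0.265  0.1363]
holder_yellow_stud 0.56 [193. 256.] [0.5371 0.265  0.2026]
```

View pics/s5.png

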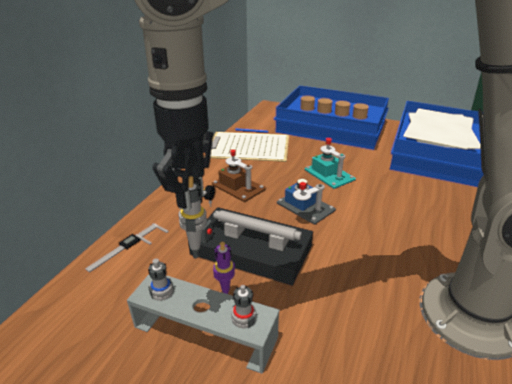

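The holder is up, upright, and clear of the purple one, with the stud around (193,256). I'll carry it across at this height.

jog_arm:
  motion:
    - [0,0,0,-1,15,0,20]
    - [0,0,0,-3,45,0,20]
    - [0,0,0,-6,90,0,20]
    - [0,0,0,-10,140,0,20]
    - [0,0,0,-13,190,0,20]
    - [0,0,0,-17,240,0,20]
    - [0,0,0,-20,290,0,20]
    - [0,0,0,-24,340,0,20]
    - [0,0,0,-27,385,0,20]
    - [0,0,0,-29,410,0,20]

```text
t: 12.92
eef_pos: [0.4971, -0.1479, 0.3241]
tool_rot: [0.001, 1.0, -0.004, -0.0]
contact_force: [1.0, 0.3, -5.7]
gripper_width: 0.379
grasp_force: 70.5
```

jog_arm:
  motion:
    - [0,0,0,-3,40,0,20]
    - [0,0,0,-5,75,0,20]
    - [0,0,0,-7,100,0,20]
    - [0,0,0,-7,109,5,20]
    - [0,0,0,-7,109,30,20]
    - [0,0,0,-7,109,60,20]
    - [0,0,0,-7,109,70,20]
    - [0,0,0,-7,109,70,20]
    - [0,0,0,-7,109,70,20]
    - [0,0,0,-7,109,70,20]

```text
t: 14.18
eef_pos: [0.4919, -0.2531, 0.2555]
tool_rot: [0.0, 1.0, -0.002, 0.001]
contact_force: [-0.6, 0.3, -5.7]
gripper_width: 0.381
grasp_force: 70.4
```

```bash
python3 - <<'E'
from h import *
np.set_printoptions(precision=4,suppress=True)
o=bot.get_obs();print(o["t"],o["eef_pos"],o["tool_rot"],o["contact_force"],o["grasp_force"])
e=np.array(o["eef_pos"])
pics={n:cam(n) for n in("wrist","side","top")}
for n,p in pics.items():
    save(p,n+"6.png")
    for d in bot.tip_of("holder_yellow_stud",p)[:2]:
        if n=="side":
            c,v=ray(p,d["xy"]); t=(e[1]-c[1])/v[1]; print(n,d["score"],np.round(d["xy"]),c+t*v)
        else: print(n,d["score"],np.round(d["xy"]),atz(p,d["xy"],e[2]-.112))
    for d in bot.tip_of("read_face",p)[:3]: print(n,"face",d["score"],np.round(d["xy"]),atz(p,d["xy"],.082))
a,b=[np.array(pics[n]["pixels"])[:,:,::-1] for n in("wrist","side")]
cv2.imwrite("pics/c6.png",np.hstack([cv2.resize(a,(480,360)),cv2.resize(b[100:280,210:370],(320,360))]))
E
```

```text
14.175 [ 0.4919 -0.2531  0.2555] [ 0.0004  1.     -0.0016  0.001 ] [-0.6468  0.2881 -5.6773] 70.4254138469696
wrist 0.87 [249. 190.] [ 0.4902 -0.2453  0.1435]
wrist face 0.78 [462. 188.] [ 0.4737 -0.4703  0.082 ]
wrist face 0.57 [260. 173.] [ 0.4904 -0.2544  0.082 ]
wrist face 0.39 [254. 190.] [ 0.4728 -0.2479  0.082 ]
side 0.66 [231. 294.] [ 0.7486 -0.2531 -0.5012]
side 0.63 [302. 159.] [ 0.4973 -0.2531  0.1535]
side face 0.93 [331. 151.] [ 0.4607 -0.4704  0.082 ]
side face 0.85 [230. 164.] [ 0.7281 -0.2589  0.082 ]
side face 0.68 [301. 181.] [ 0.4948 -0.2486  0.082 ]
top face 0.77 [334. 148.] [ 0.7243 -0.268   0.082 ]
top face 0.69 [324. 235.] [ 0.4932 -0.2504  0.082 ]
```

View pics/c6.png

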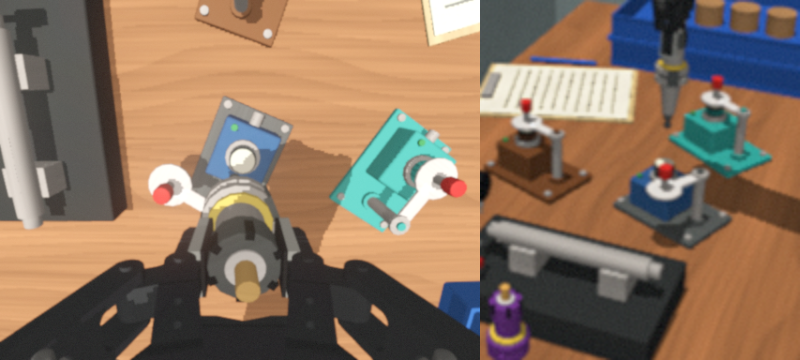

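Left half of the picture (wrist): the blue station's face at about (243,158) is just beyond the gripped holder's flange and ring, and the guard disc is well off to the left at (168,185). Right half (side): the stud hangs above the station. I'll fit the ring and cutter in the tool frame and compare with the face in the same picture.

```bash
cat > fit.py <<'E'
from h import *
from scipy.optimize import least_squares
np.set_printoptions(precision=2,suppress=True)
o=bot.get_obs();p=cam("wrist");im=np.array(p["pixels"]);K=np.array(p["camera_matrix"]);D=np.array(p["distortion"])
C=np.linalg.inv(np.array(p["tool_from_camera"]))
def proj(P):
    r=cv2.Rodrigues(C[:3,:3])[0];return cv2.projectPoints(np.array(P,float),r,C[:3,3],K,D)[0][:,0]
h=cv2.cvtColor(np.ascontiguousarray(im),cv2.COLOR_RGB2HSV)
def at_tool(xy,z):
    u=cv2.undistortPoints(np.array([[xy]],float),K,D)[0,0];T=np.array(p["tool_from_camera"])
    c,d=T[:3,3],T[:3,:3]@[u[0],u[1],1];return (c+d*(z-c[2])/d[2])*1000
y=(h[...,0]>22)&(h[...,0]<32)&(h[...,1]>130)&(h[...,2]>90)
y[:150]=0;y[:,:190]=0;y[:,330:]=0
n,l,s,_=cv2.connectedComponentsWithStats(y.astype(np.uint8));
for i in range(1,n):
    if s[i][4]>30:print("yellow comp",s[i])
k=1+np.argmax(s[1:,4]);c=[(x,np.where(l[:,x]==k)[0].min()) for x in range(s[k][0]+3,s[k][0]+s[k][2]-3)]
c=np.array(c,float)
a=np.linspace(0,2*np.pi,721)
def up(v):
    P=proj([[v[0]/1e3+.0195*np.cos(t),v[1]/1e3+.0195*np.sin(t),(112-93+v[2])/1e3] for t in a]);q=P[(a<np.pi/2)|(a>1.5*np.pi)];i=np.argsort(q[:,0]);return np.interp(c[:,0],q[i,0],q[i,1])
for dz in(-3,0,3):
    r=least_squares(lambda v:up([*v,dz])-(c[:,1]-.5),[0,0],loss="soft_l1");print("ring dz",dz,r.x,np.abs(r.fun).mean())
print("axis px cutter top",proj([[0,0,-.046]]),"tip",proj([[0,0,.112]]))
w=(im.min(2)>215)|((im[...,0]>235)&(im[...,2]>190));w[:130]=0;w[230:]=0;w[:,:225]=0;w[:,300:]=0
n,l,s,ce=cv2.connectedComponentsWithStats(w.astype(np.uint8))
zf=o["eef_pos"][2]-.082;print(o["t"],o["eef_pos"]*1000)
for i in range(1,n):
    if s[i][4]>60:print("white",s[i],ce[i],"tool",at_tool(ce[i],zf),"axis px",proj([[0,0,zf]]))
E
python3 fit.py
```

```text
yellow comp [251 206  40  39 411]
yellow comp [224 220  14  17  82]
ring dz -3 [-2.53 -1.49] 0.5228997476102644
ring dz 0 [-3.62 -1.33] 0.5189735253396004
ring dz 3 [-4.7  -1.17] 0.5187595309862578
axis px cutter top [[257.34 307.05]] tip [[258.52 187.6 ]]
14.625 [ 491.24 -252.89  254.32]
white [246 159  22  17 255] [255.42 166.53] tool [  5.29  -3.32 172.32] axis px [[258.68 171.58]]
```

jog_arm:
  motion:
    - [0,0,0,3.5,1.5,10,20]
    - [0,0,0,3.5,1.5,25,20]
    - [0,0,0,3.5,1.5,33,20]
    - [0,0,0,3.5,1.5,37,20]
    - [0,0,0,3.5,1.5,37,20]
    - [0,0,0,3.5,1.5,37,20]
    - [0,0,0,3.5,1.5,37,20]

```text
t: 15.55
eef_pos: [0.495, -0.2545, 0.2178]
tool_rot: [0.0, 1.0, -0.002, 0.0]
contact_force: [-0.1, -0.3, -6.0]
gripper_width: 0.379
grasp_force: 70.5
```

```bash
cat >> fit.py <<'E'
pt=cam("side");b=np.ascontiguousarray(np.array(pt["pixels"])[:,:,::-1])
A=cv2.resize(np.ascontiguousarray(im[130:230,210:310,::-1]),None,fx=4,fy=4,interpolation=2)
B=cv2.resize(b[125:225,250:350],None,fx=4,fy=4,interpolation=2)
cv2.imwrite("pics/c7.png",np.hstack([A,B]))
for n,q in(("side",pt),):
  for k in("holder_yellow_stud","read_face"):
    print(n,k,[(round(float(d["score"]),2),np.round(d["xy"],1)) for d in bot.tip_of(k,q)[:3]])
T=np.linalg.inv(np.array(pt["T"]))
def ps(P): return cv2.projectPoints(np.array([P],float),cv2.Rodrigues(T[:3,:3])[0],T[:3,3],np.array(pt["camera_matrix"]),np.array(pt["distortion"]))[0][0,0]
e=o["eef_pos"]
print("side px pred: face",ps([.4925,-.2535,.082]),"stud@face",ps([.4925,-.2535,e[2]-.112]),"+10mm x",ps([.5025,-.2535,e[2]-.112]),"+10 y",ps([.4925,-.2435,e[2]-.112]),"+10 z",ps([.4925,-.2535,e[2]-.102]))
E
python3 fit.py
```

```text
yellow comp [252 207  39  37 395]
ring dz -3 [-2.75 -1.19] 0.7075984926322663
ring dz 0 [-3.85 -1.03] 0.6964310418257262
ring dz 3 [-4.93 -0.87] 0.6849333798917236
axis px cutter top [[257.34 307.05]] tip [[258.52 187.6 ]]
15.55 [ 495.   -254.48  217.75]
white [243 170  15  12  90] [249.8  175.43] tool [  4.79  -7.99 135.75] axis px [[258.59 180.51]]
white [225 200  31  19 109] [238.5  206.19] tool [-24.83 -18.89 135.75] axis px [[258.59 180.51]]
side holder_yellow_stud [(0.88, array([226.7, 294.2])), (0.7, array([252.2, 250.2])), (0.56, array([299.6, 174.9]))]
side read_face [(0.87, array([232.8, 161.5])), (0.77, array([300.7, 179. ])), (0.55, array([328.6, 151.3]))]
side px pred: face [301.86 180.66] stud@face [302.32 173.64] +10mm x [299.03 172.95] +10 y [301.25 175.26] +10 z [302.52 170.64]
```

View pics/c7.png

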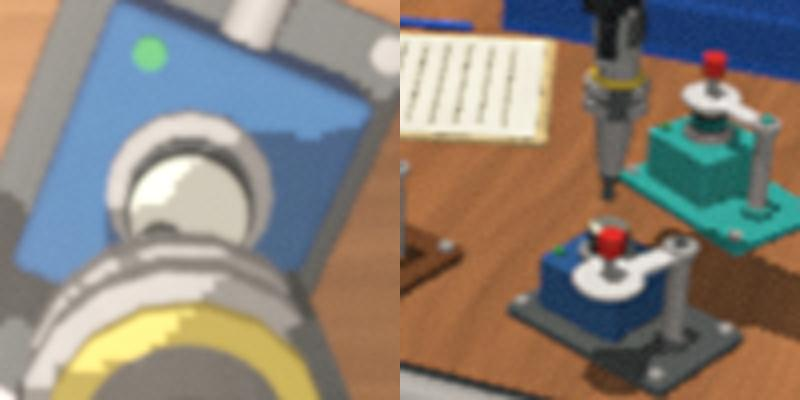

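Wrist crop: the face disc is centred at (190,217), which is tool (-3.3,-1.0) mm, and the fitted holder axis is at (-3.8,-1.0). They coincide. In the side crop the stud tip is at (608,198), which is px (302,174.5) against (302.3,173.6) predicted. It's aligned, so I'll lower the last 16 mm slowly.

jog_arm:
  motion:
    - [0,0,0,0.5,0,4,20]
    - [0,0,0,0.5,0,8,20]
    - [0,0,0,0.5,0,12,20]
    - [0,0,0,0.5,0,14,20]
    - [0,0,0,0.5,0,16,20]
    - [0,0,0,0.5,0,16,20]
    - [0,0,0,0.5,0,16,20]
    - [0,0,0,0.5,0,16,20]
    - [0,0,0,0.5,0,16,20]
    - [0,0,0,0.5,0,16,20]

```text
t: 17.0
eef_pos: [0.4953, -0.2544, 0.2013]
tool_rot: [0.0, 1.0, -0.002, 0.0]
contact_force: [0.3, 0.1, -6.2]
gripper_width: 0.379
grasp_force: 70.5
```

```bash
python3 fit.py; python3 - <<'E'
from h import *
z=[]
for i in range(6):
    cam("top");o=bot.get_obs();z.append([*o["eef_pos"],o["contact_force"][2]])
print(np.mean(z,0),np.std(z,0))
# dark tip column in side image around tip
im=np.array(cam("side")["pixels"]).astype(int)
for r in range(165,187): print(r,im[r,297:308].sum(1)//3)
E
```

```text
yellow comp [253 206  38  39 399]
yellow comp [224 220  15  16  88]
ring dz -3 [-2.46 -1.56] 0.48197184042653163
ring dz 0 [-3.54 -1.39] 0.47235454231406937
ring dz 3 [-4.64 -1.22] 0.46655760970634663
axis px cutter top [[257.34 307.05]] tip [[258.52 187.6 ]]
17.0 [ 495.28 -254.38  201.34]
side holder_yellow_stud [(0.96, array([297.9, 177.1])), (0.67, array([227.6, 294.8]))]
side read_face [(0.96, array([330.3, 152.5])), (0.87, array([301.4, 179.8])), (0.73, array([300.7, 184.8]))]
side px pred: face [301.86 180.66] stud@face [302.   178.51] +10mm x [298.73 177.81] +10 y [300.94 180.15] +10 z [302.2  175.55]
[ 0.4952569  -0.25439621  0.20131046 -6.34474249] [5.16250666e-06 1.40535732e-05 1.22143017e-05 3.20474120e-01]
165 [104  95  88  94 101 104 103  99  97  93 111]
166 [103 100  93  93  99 100 107 101  97 114 134]
167 [105  99  92  94 102 106 103  98  97 113 131]
168 [111 100  90  96 100 103 104  99  98 107 123]
169 [109 104  91  99 102 102 105  96  90 102 115]
170 [112 102  97  93 100 105 103  96  88  86  88]
171 [105 101  95  96 103 102 102  97  89  84  79]
172 [108 101  91  97 102 102  99  97 100  96  88]
173 [106 103  89  88  92  96  93  94 100 106 104]
174 [111 108  95  69  63  64  73  88 102 106 101]
175 [113 115 105  74  53  55  71  91 104 103 105]
176 [116 118 111  86  58  56  79 103 104 101 102]
177 [117 117 102  73  55  61  86 103 104 101 102]
178 [117 111  94  62  51  58  88 104 104 101  98]
179 [116 114 104  83  64  72 100 115 111 105 103]
180 [121 128 122 116 101 104 117 125 124 116 107]
181 [129 152 149 128 116 113 122 122 124 118 109]
182 [112 160 169 132 114 107 108 113 110 101  93]
183 [ 71 101 124 109 100 103 103 104  95  71  81]
184 [ 59  44  71  81  93  98 101  98  77  59  74]
185 [76 48 54 68 79 81 81 76 61 55 60]
186 [73 42 49 59 69 70 69 60 58 54 67]
```

```bash
python3 -c "
from station import bot
print(bot.hand_in())"
```

```text
the job is handed in; nothing more can be done
None
```

I handed the job in with the yellow-ringed holder gripped, upright and still, its stud centred over the read face and about 7 mm above it by my measurements; the guard was swung well past 1 rad and I saw no sign of contact with the station, but no verdict came back.

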